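# Load a sample cell and hold its carrier home in the reader's corner

## Task

Take the blue-knobbed sample cell out of the white rack, seat it fully in the round pocket of the green carrier, foot down, and let go of it. Then slide the loaded carrier along the reader's stage into the corner, squared up and flat on the stage, pressing firmly against both blue fences at once; the reader has no clamp, so finish while still holding it pressed there. Leave the other cells in their rack and do not disturb the glassware and bottles.

Things in the scene. Friction and masses are not known exactly. Their poses are not given: they have to be found in the camera images.
- cell_blue_centre (a point): Blue-knobbed sample cell, loose, about 60 g, upright in one of the rack's three holes (which one varies). From below: grey round foot 26 mm dia, 20 mm long; steel flange 42 mm dia, 6 mm thick; blue knob 20 mm dia, 26 mm tall; 52 mm in all. The point is on the axis at mid-height, at the flange's top face, z up. In a hole the foot hangs and the flange rests on the face around it
- cell_blue: The same blue-knobbed cell; origin at the centre of the underside of its foot, 26 mm below its centre point, z up along its axis
- cell_yellow_centre (a point): identical in shape to the blue cell but with a yellow knob, standing in another hole of the rack; point at mid-height, on the axis. To be left in the rack
- cell_red_centre (a point): identical in shape to the blue cell but with a red knob, standing in another hole of the rack; point at mid-height, on the axis. To be left in the rack
- rack: White fixed rack block, 250 mm long (its x) by 70 mm wide (its y) by 30 mm tall; origin at the centre of its underside. Three round holes 29 mm in diameter in its top, 26 mm deep, on its x axis at -80, 0 and +80 mm. A cell is best gripped by the knob with the fingers on either side across the rack (along the rack's y)
- carrier_pocket (a point): Centre of the mouth of the carrier's round pocket, in its top face, 29 mm in diameter and 26 mm deep, rim chamfered 2 mm (the cell's foot has 1.5 mm of play all round). With the cell seated the cell's centre point lies 6 mm above this point. Axes as the carrier's
- carrier_fin (a point): Centre of the carrier's orange grip fin, an upright plate 32 mm long (carrier x), 12 mm thick (carrier y), 34 mm tall; 17 mm above the carrier's top face, 53 mm above its underside, 26 mm from its far (+x) end face and 35 mm from either long side. Axes as the carrier's, z up. Pinch it across its thickness (along y)
- carrier: Green plastic carrier block, loose, about 0.4 kg, 120 mm (x) by 70 mm (y) by 36 mm tall, lying on the reader's stage away from the fences, turned up to 20 degrees from square. Origin at the centre of its underside. Pocket at x = -32 mm, orange fin at x = +34 mm. It slides easily on stage and fences (friction about 0.25, so 1 to 2 N, more if pressed down)
- stage_corner (a point): Inner corner of the fixed reader stage (place and yaw vary): where the stage's upper face and the inner faces of the two blue fences meet. Axes as the stage's: far fence's inner face is the plane x = 0, reaching 206 mm to -y; left fence's is y = 0, reaching 226 mm to -x; the flat aluminium face lies on the -x, -y side, 10 mm above the bench
- far_fence: Blue fixed fence along the stage's far (+x) edge, 14 mm thick, 220 mm long (its y), 26 mm tall above the stage face; origin at the centre of its underside. A low white detector head, 42 mm tall above the bench and 55 mm deep, stands right behind it
- left_fence: Blue fixed fence along the stage's left (+y) edge, 226 mm long (its x), 14 mm thick, 26 mm tall above the stage face; origin at the centre of its underside
- wash_bottle: White wash bottle with a blue cap, 64 mm in diameter, 150 mm tall, bystander; origin at the centre of its underside
- amber_bottle: Small amber jar, 50 mm in diameter, 85 mm tall, bystander; origin at the centre of its underside
- beaker: Small glass beaker, 60 mm in diameter, 75 mm tall, bystander; origin at the centre of its underside
- flask: Small conical glass flask, 68 mm in diameter at the foot, 94 mm tall, bystander; origin at the centre of its underside
Mind the look-alikes: they are no part of the job. What is meant by the carrier is not red or yellow, and is the larger of those in its own colour.

How it is judged:
By the outcome, as a careful person would: the job done as asked, in the order asked, and still so for the second after the job is handed in, while the arm keeps its last pose, push and grip.
It also fails if it takes over 61 s, if anything falls off the work surface, if the arm or the gripper's body presses on something with over 40 N, if the wrist force passes 120 N, or if a joint passes its speed limit or range.

## Robot

A 7-joint arm with a two-finger parallel gripper is mounted at the origin on the work surface. World frame = base frame: x ahead of the robot, y to its left, z up, the work surface at z = 0. Lengths are in m, angles in rad, forces in N, time in s.
With the tool pointing down it reaches from about 0.4 to 0.85 m from the base axis. Payload 10.4 kg.
Tool frame: the origin (TCP) lies at the very end of the fingers, on their centre line; the grasp point (between the pads) lies 19 mm behind it; x points along the fingers, y is the direction in which the jaws open and shut, and the axes are right-handed (so a half turn about x gives the same grasp; the last joint's range is limited). The gripper opens to 85 mm and grips with 20 to 120 N. Pads are 22 mm wide; open, the fingers measure 114 mm over their backs; the gripper's body (76 mm by 85 mm) begins 54 mm behind the grasp point. The pads swing forward as they close: fully open they stand 13 mm farther back than shut.
Start: joints at [1.287, 0.332, -0.065, 1.46, 0.022, 1.35, -0.088], TCP at [0.161, -0.604, 0.231] pointing down, gripper open.
Joint ranges: [-2.6, 2.6], [-0.5, 2.12], [-1.47, 1.34], [0.16, 2.42], [-1.27, 4.41], [0.06, 2.06], [-2.6, 2.6]. Speed limits (rad/s): [2.22, 2.22, 2.79, 2.79, 3.14, 3.14, 3.14].

## Interface

Orientations are given as a unit quaternion [x, y, z, w].
In Python, from workcell import monitor, camera, ticket, regions_of gives the robot as it stands.
- The arm moves only by the tool step_arm, never from a script. Its argument "increments" is a list of rows, each a list of 5 numbers: the finger opening in m, from 0 to 0.0854, then the shift along the world's x, y, z in m, then the turn about the world's z in rad. A call has 1 to 12 rows; each row shifts and turns the commanded pose from where the row before left it; what a row does not reach is not made up. A row lasts 1/12 s, in which the tool goes at most 41.7 mm and 7.16 degrees, less where a joint would pass 70% of its speed; a pose out of reach is approached as far as the arm can. A call with a gripper value outside its range is refused whole. The fingers move at their own pace and stop on an object; "force" is the grip in N (left out, the last holds). Time passes only in rows, so rows that do not move let the fingers close. It gives the time, the measured TCP pose, the force and the opening at its end, in the units of the state.
- monitor.get_obs(): the state, without advancing time (a new reading comes with each control period).
- camera(name): name is "side" or "top"; returns a dict with "color" (400x640x3 uint8, red, green, blue), "range_z" (400x640 float32, m along the optical axis (not along the pixel's ray), 0 where there is no reading), "fx", "fy", "cx", "cy" (pixels), "k1" (the pictures are not rectified: a ray, as slopes to the right and down, at radius r is drawn at 1 + k1 r^2 times it, then the intrinsics apply), "cam_to_world" (4x4, takes a point from camera to world coordinates). Camera axes: x right, y up, looking along -z (the intrinsics and any distortion apply to the point x, -y, -z); pixel columns grow to the right and rows downward; lengths in m; the calibration is good to about 2 mm. A picture is of the moment at which its call begins.
- ticket.hand_in(): hands the job in, once; it reports no verdict.
Trained networks look in a picture, given as the dict that the camera call returned (one of the last four; its "shot" number tells which), for a name from the list of things; names that differ only in an ending like _2 or _b are one class to them, and where a whole thing is asked for, a point or a joint stands for the part that bears it (a point fixed in the world has none). Each returns a list of dicts, best first, with "p" (0 to 1); they miss things now and then, are a little off and sometimes report something else, mostly with a low value. They report only what shows in the picture. A call takes as long as a camera call. They do not tell look-alikes from the thing itself.
- regions_of(picture, query): "region" (400x640 bool, what is visible of it) and "centre" ([row, column] in pixels, amid what is visible of it).
The state is a dict: "clock": time; "joint_pos": joint angles; "joint_velocities": joint speeds; "tau": joint torques, N m; "position": TCP position; "ee_rot": TCP orientation; "ft_force": force on the tool from outside, world axes, zero at the start; "torque": the same for the moment, N m; "grip_width": opening from 0.0 (shut) to 1.0 (fully open).
Only numpy, scipy, OpenCV 4.12 (cv2) and the standard library are available. Lean on these libraries where they do the work, as an engineer would, in place of code of your own. Each camera call takes 0.05 s, during which the arm holds its last target. There are 200 camera calls.

## Working session

There is one attempt and no reset: what is moved stays moved. The work goes in short steps, Python scripts to look and compute and a tool call to move; the robot and the scene stay as the last step left them, time stands still between calls to the robot, and variables do not carry over. Pictures are saved under pics/ and viewed, about 8 in all and at most 12, crops included, and the job is handed in when it is done.

Besides the shell and the picture viewer there is one more tool, called after "Call:" by a JSON object that holds its "fn" and its "kwargs". step_arm: Moves the arm, as the interface text tells. Its arguments: {"type":"object","properties":{"increments":{"type":"array"},"force":{"type":"number"}},"required":["increments"]}

```bash
mkdir -p pics
cat > h.py <<'E'
import numpy as np, cv2
from workcell import monitor, camera, ticket, regions_of
def pts(p):
    """world xyz for every pixel (400,640,3), nan where no range"""
    h,w=p['range_z'].shape
    v,u=np.mgrid[:h,:w].astype(float)
    dx=(u-p['cx'])/p['fx']; dy=(v-p['cy'])/p['fy']
    x,y=dx.copy(),dy.copy()
    for _ in range(20):
        s=1+p['k1']*(x*x+y*y); x,y=dx/s,dy/s
    z=np.where(p['range_z']>0,p['range_z'],np.nan)
    c=np.stack([x*z,-y*z,-z,np.ones_like(z)],-1)
    return (c@np.array(p['cam_to_world']).T)[...,:3]
def save(p,name,box=None,k=1):
    im=p['color'][:,:,::-1]
    if box: r0,r1,c0,c1=box; im=im[r0:r1,c0:c1]
    cv2.imwrite('pics/'+name,cv2.resize(im,None,fx=k,fy=k,interpolation=cv2.INTER_CUBIC))
E
python3 - <<'E'
from h import *
o=monitor.get_obs(); print({k:np.round(v,3) for k,v in o.items()})
t=camera('top'); s=camera('side')
save(t,'top1.png',k=1.25); save(s,'side1.png',k=1.25)
np.savez('t.npz',c=t['color'],P=pts(t)); np.savez('s.npz',c=s['color'],P=pts(s))
for nm,p in(('top',t),('side',s)):
    P=pts(p); print(nm,np.round(p['cam_to_world'],3).tolist(),p['fx'],p['k1'])
    for q in ['cell_blue','cell_yellow_centre','cell_red_centre','rack','carrier','carrier_fin','far_fence','left_fence','wash_bottle','amber_bottle','beaker','flask']:
        for d in regions_of(p,q)[:3]:
            m=d['region']; print(q,round(d['p'],2),np.round(d['centre']),m.sum(),np.round(np.nanmedian(P[m],0),3), 'zmax',np.round(np.nanpercentile(P[m][:,2],97),3))
E
```

```text
{'clock': np.float64(0.0), 'joint_pos': array([ 1.287,  0.333, -0.065,  1.461,  0.022,  1.35 , -0.089]), 'joint_velocities': array([ 0.001,  0.001, -0.001,  0.001,  0.001, -0.001,  0.   ]), 'tau': array([-0.0000e+00, -6.2544e+01,  5.0000e-02, -3.9160e+01,  1.6000e-02,
        1.0000e-02,  0.0000e+00]), 'position': array([ 0.161, -0.604,  0.231]), 'ee_rot': array([-0.701, -0.092,  0.701, -0.091]), 'ft_force': array([-0.122, -0.312,  0.192]), 'torque': array([ 0.004, -0.016,  0.02 ]), 'grip_width': np.float64(1.0)}
top [[0.014, 0.997, -0.072, 0.455], [-1.0, 0.015, 0.007, -0.014], [0.008, 0.072, 0.997, 1.225], [0.0, 0.0, 0.0, 1.0]] 474.4360882885602 0.031312239748227416
cell_blue 0.71 [196. 412.] 225 [ 0.556 -0.258  0.037] zmax 0.065
cell_yellow_centre 0.65 [227. 417.] 219 [ 0.478 -0.264  0.037] zmax 0.065
cell_yellow_centre 0.16 [165. 164.] 591 [0.621 0.361 0.038] zmax 0.096
cell_red_centre 0.69 [160. 412.] 241 [ 0.634 -0.25   0.037] zmax 0.065
rack 0.73 [192. 412.] 2214 [ 0.561 -0.254  0.03 ] zmax 0.035
carrier 0.71 [290. 190.] 1565 [0.317 0.297 0.036] zmax 0.068
carrier 0.7 [194. 363
[... 1476 characters left out ...]
arrier_fin 0.88 [242. 316.] 1296 [0.486 0.104 0.046] zmax 0.079
carrier_fin 0.57 [190. 334.] 472 [ 0.56  -0.115  0.028] zmax 0.05
far_fence 0.82 [219. 281.] 547 [0.622 0.076 0.035] zmax 0.04
far_fence 0.21 [242. 317.] 1280 [0.485 0.104 0.046] zmax 0.076
left_fence 0.56 [265. 290.] 678 [0.513 0.195 0.035] zmax 0.04
wash_bottle 0.73 [338. 258.] 1184 [0.437 0.412 0.098] zmax 0.152
wash_bottle 0.66 [244. 318.] 1290 [0.484 0.105 0.046] zmax 0.079
wash_bottle 0.35 [130. 400.] 341 [ 0.503 -0.44   0.051] zmax 0.074
amber_bottle 0.73 [159. 295.] 403 [ 0.727 -0.143  0.057] zmax 0.089
beaker 0.55 [128. 398.] 370 [ 0.503 -0.441  0.051] zmax 0.075
flask 0.89 [300. 206.] 671 [0.615 0.38  0.038] zmax 0.096
```

View pics/top1.png

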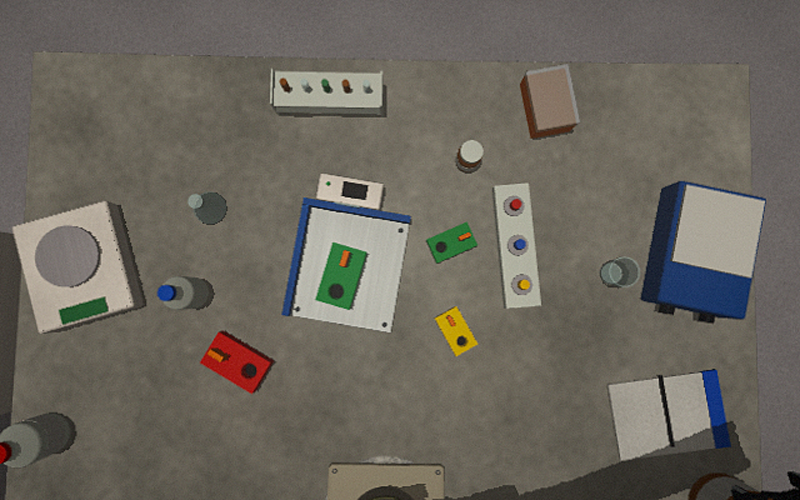

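Run:
```python
import numpy as np,cv2
c=np.load('t.npz')['c'][:,:,::-1]
cv2.imwrite('pics/crop1.png',cv2.resize(c[150:320,160:380],None,fx=3.5,fy=3.5,interpolation=cv2.INTER_CUBIC))
```

```text
(no output)
```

View pics/crop1.png

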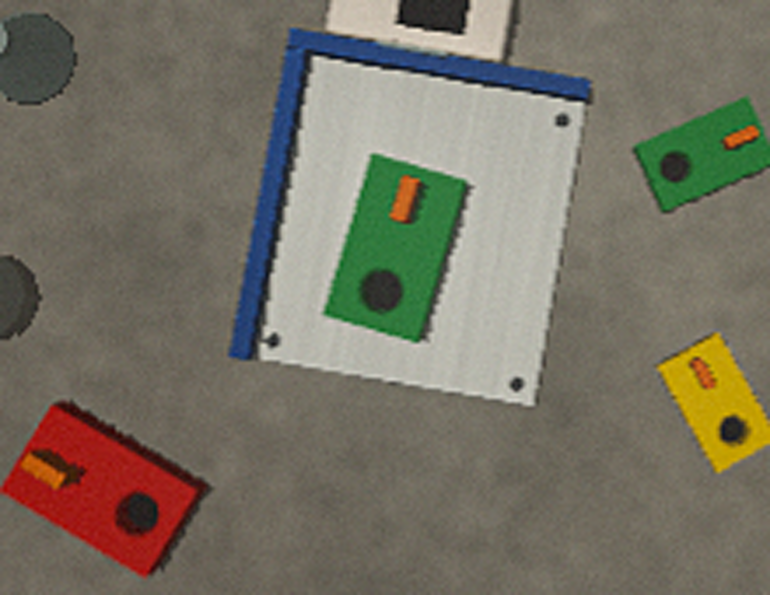

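The true carrier is the large green block on the stage at about (277,219). The others are the small green block at (363,194), the yellow one at (365,262) and the red one at (190,290), which are either smaller or the wrong colour. The blue cell is in the middle hole at (412,196). Next I measure poses on ortho-rectified planes.

```bash
cat >> h.py <<'E'
def proj(p,X):
    """world points (...,3) -> pixel u,v"""
    Xc=(np.asarray(X)-np.array(p['cam_to_world'])[:3,3])@np.array(p['cam_to_world'])[:3,:3]
    a=Xc[...,0]/-Xc[...,2]; b=-Xc[...,1]/-Xc[...,2]; s=1+p['k1']*(a*a+b*b)
    return p['fx']*a*s+p['cx'], p['fy']*b*s+p['cy']
def ortho(p,z,x0,x1,y0,y1,d=.0005):
    """image with row=x (growing down), col=y at plane z; returns bgr and X,Y grids"""
    X,Y=np.meshgrid(np.arange(x0,x1,d),np.arange(y0,y1,d),indexing='ij')
    u,v=proj(p,np.stack([X,Y,np.full_like(X,z)],-1))
    return cv2.remap(p['color'],u.astype(np.float32),v.astype(np.float32),cv2.INTER_LINEAR),X,Y
def hsv(im): return cv2.cvtColor(im,cv2.COLOR_RGB2HSV).astype(int)
def big(m):
    n,l,st,_=cv2.connectedComponentsWithStats(m.astype(np.uint8)); return l==1+np.argmax(st[1:,4])
def rect(m,X,Y):
    """minAreaRect of mask: centre, long side, short side, yaw of long axis (mod pi)"""
    q=np.stack([X[m],Y[m]],1).astype(np.float32); b=cv2.boxPoints(cv2.minAreaRect(q))
    e=[b[1]-b[0],b[2]-b[1]]; e.sort(key=lambda t:-np.hypot(*t)); L=e[0]*(1 if e[0][0]>0 else -1)
    return np.round(b.mean(0),4),round(float(np.hypot(*e[0])),4),round(float(np.hypot(*e[1])),4),round(float(np.arctan2(L[1],L[0])),4)
def circ(m,X,Y): 
    return np.round([X[m].mean(),Y[m].mean()],4),round(2*np.sqrt(m.sum()/np.pi)*.5,1)
def knob(p,z,x,y,hue,r=.035):
    im,X,Y=ortho(p,z,x-r,x+r,y-r,y+r); h=hsv(im)
    m=big((h[...,0]>hue[0])&(h[...,0]<hue[1])&(h[...,1]>110)&(h[...,2]>60)); return m,X,Y,im
E
cat > meas.py <<'E'
from h import *
import sys
for nm in ('top','side'):
    p=camera(nm); print(nm)
    for tag,z in (('carrier top',.046),):
        im,X,Y=ortho(p,z,.39,.60,.0,.18); h=hsv(im)
        g=(h[...,0]>40)&(h[...,0]<85)&(h[...,1]>80); g=big(g)
        print('carrier',rect(g,X,Y))
        f=np.zeros_like(g,np.uint8); cv2.drawContours(f,cv2.findContours(g.astype(np.uint8),0,1)[0],-1,1,-1)
        d=(f>0)&(h[...,2]<75)&~((h[...,0]<20)&(h[...,1]>120)); d=big(d); print('pocket',circ(d,X,Y),rect(d,X,Y))
    im,X,Y=ortho(p,.080,.42,.60,.0,.18); h=hsv(im)
    o=big((h[...,0]<20)&(h[...,1]>150)&(h[...,2]>110)); print('fin@top',rect(o,X,Y))
    im,X,Y=ortho(p,.036,.38,.70,-.05,.26); h=hsv(im)
    b=big((h[...,0]>100)&(h[...,0]<125)&(h[...,1]>120))
    cv2.imwrite(f'pics/f_{nm}.png',im[...,::-1]); np.savez(f'fence_{nm}.npz',b=b,X=X,Y=Y)
    for c,x,y,hue in (('blue',.556,-.255,(100,125)),('yellow',.478,-.262,(20,35)),('red',.634,-.248,(-1,8))):
        m,X,Y,_=knob(p,.062,x,y,hue); print(c,circ(m,X,Y),rect(m,X,Y))
E
python3 meas.py
python3 -c "
from scipy.spatial.transform import Rotation as R
import numpy as np
print(R.from_quat([-0.701,-0.092,0.701,-0.091]).as_matrix().round(3))
import cv2
a=[cv2.flip(cv2.imread('pics/f_%s.png'%n),-1)[::2,::2] for n in('top','side')]
cv2.imwrite('pics/fences.png',np.hstack(a))"
```

```text
top
carrier (array([0.489 , 0.0941], dtype=float32), 0.12, 0.0718, -0.273)
pocket (array([0.4585, 0.1038]), np.float64(29.3)) (array([0.4588, 0.1035], dtype=float32), 0.029, 0.0285, 1.5708)
fin@top (array([0.5219, 0.0858], dtype=float32), 0.0319, 0.0124, -0.2783)
blue (array([ 0.5561, -0.2574]), np.float64(20.5)) (array([ 0.556 , -0.2575], dtype=float32), 0.021, 0.0203, -0.6857)
yellow (array([ 0.4768, -0.2657]), np.float64(21.1)) (array([ 0.4766, -0.2656], dtype=float32), 0.0217, 0.0213, -0.7419)
red (array([ 0.6351, -0.249 ]), np.float64(21.9)) (array([ 0.6346, -0.2489], dtype=float32), 0.024, 0.0194, -0.7854)
side
carrier (array([0.4839, 0.106 ], dtype=float32), 0.1345, 0.0815, -0.2709)
pocket (array([0.4277, 0.1275]), np.float64(25.5)) (array([0.4272, 0.1258], dtype=float32), 0.0653, 0.0101, 1.2736)
fin@top (array([0.5159, 0.0966], dtype=float32), 0.0445, 0.0209, -0.3709)
blue (array([ 0.5523, -0.2466]), np.float64(26.7)) (array([ 0.5521, -0.2462], dtype=float32), 0.0416, 0.0157, -1.1072)
yellow (array([ 0.4739, -0.2553]), np.float64(29.8)) (array([ 0.4741, -0.2544], dtype=float32), 0.0448, 0.0184, -1.2361)
red (array([ 0.6317, -0.2397]), np.float64(26.4)) (array([ 0.6313, -0.2383], dtype=float32), 0.0434, 0.0155, -1.0891)
[[-0.     0.257 -0.966]
 [ 0.001 -0.966 -0.257]
 [-1.    -0.001 -0.   ]]
```

View pics/fences.png

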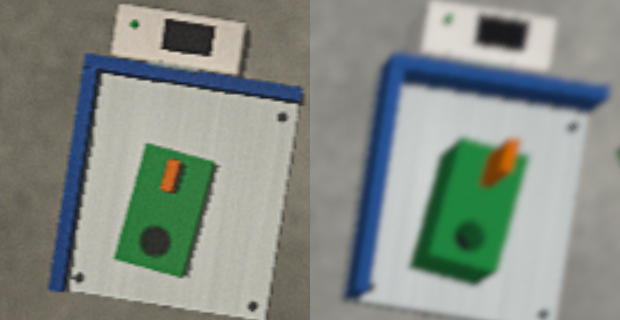

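The pictures show the fences meeting at the far left, and the carrier turned clockwise with its fin end toward the far fence. Next I fit the fence edges and print the planned turns.

Run:
```python
from h import *
from scipy.optimize import minimize
d=np.load('fence_top.npz'); b,X,Y=d['b'],d['X'],d['Y']
# model: inner corner c, yaw a; far fence x in [0,14], left fence y in [0,14] in stage frame
S=slice(None,None,2)
b,X,Y=b[S,S],X[S,S],Y[S,S]
def model(q,sx=0):
    c,s=np.cos(q[2]),np.sin(q[2]); dx,dy=X-q[0],Y-q[1]; u=c*dx+s*dy; v=-s*dx+c*dy
    box=lambda t,lo,hi: 1/(1+np.exp(-(t-lo)/.0008))/(1+np.exp((t-hi)/.0008))
    return np.maximum(box(u,0,.014)*box(v,-.206,.014),box(v,0,.014)*box(u,-.226,.014))
f=lambda q:((model(q)-b)**2).mean()
best=min((minimize(f,[x,y,a],method='Nelder-Mead',options=dict(initial_simplex=None,xatol=1e-5,fatol=1e-9)) for x in(.62,.64) for y in(.15,.17) for a in(-.18,-.13)),key=lambda r:r.fun)
print(best.x,best.fun,b.mean())
q=best.x;R=np.array([[np.cos(q[2]),-np.sin(q[2])],[np.sin(q[2]),np.cos(q[2])]])
for n,o in(('carrier',(-.06,-.035)),('fin',(-.026,-.035))): print('goal',n,q[:2]+R@np.array(o))
```

```text
[ 0.62978535  0.16209834 -0.15621578] 0.004115139482997242 0.061088709677419355
goal carrier [0.56507062 0.1368594 ]
goal fin [0.59865661 0.13156964]
```

Call:
{"fn": "step_arm", "kwargs": {"increments": [[0.07,0.035,0.03,0,-0.05],[0.07,0.035,0.03,0,-0.05],[0.07,0.035,0.03,0,-0.055],[0.07,0.035,0.03,0,0],[0.07,0.035,0.03,0,0],[0.07,0.035,0.03,0,0],[0.07,0.035,0.03,0,0],[0.07,0.035,0.03,0,0],[0.07,0.035,0.03,0,0],[0.07,0.035,0.03,0,0],[0.07,0.035,0.03,0,0],[0.07,0.01,0.017,0,0]]}}

```text
clock: 2.4
position: [0.5232, -0.2837, 0.2312]
ee_rot: [0.707, 0.04, -0.705, 0.039]
ft_force: [-0.4, 1.7, 1.1]
grip_width: 0.821
```

Call:
{"fn": "step_arm", "kwargs": {"increments": [[0.05,0,0,0,0],[0.05,0,0,0,0]]}}

```text
clock: 2.57
position: [0.5199, -0.2873, 0.2312]
ee_rot: [-0.706, -0.038, 0.706, -0.038]
ft_force: [-0.6, -0.2, 0.7]
grip_width: 0.587
```

Call:
{"fn": "step_arm", "kwargs": {"increments": [[0.05,0.018,0.015,0,0],[0.05,0.018,0.015,0,0],[0.05,0,0,-0.03,0],[0.05,0,0,-0.03,0],[0.05,0,0,-0.03,0],[0.05,0,0,-0.03,0],[0.05,0,0,0,0],[0.05,0,0,0,0]]}}

```text
clock: 3.23
position: [0.5536, -0.2597, 0.1107]
ee_rot: [-0.705, -0.037, 0.707, -0.036]
ft_force: [0.7, -0.5, 1.6]
grip_width: 0.588
```

Call:
{"fn": "step_arm", "kwargs": {"increments": [[0.05,0.0025,0.0022,-0.015,0],[0.05,0,0,-0.02,0],[0.05,0,0,-0.02,0],[0.05,0,0,0,0],[0.05,0,0,0,0]]}}

```text
clock: 3.65
position: [0.558, -0.2573, 0.058]
ee_rot: [0.706, 0.037, -0.706, 0.037]
ft_force: [0.7, -0.0, -0.0]
grip_width: 0.584
```

Run:
```python
from h import *
s=camera('side'); save(s,'side2.png',(100,260,250,470),3.5); print(np.round(monitor.get_obs()['position'],4))
```

```text
[ 0.5587 -0.2573  0.0588]
```

View pics/side2.png

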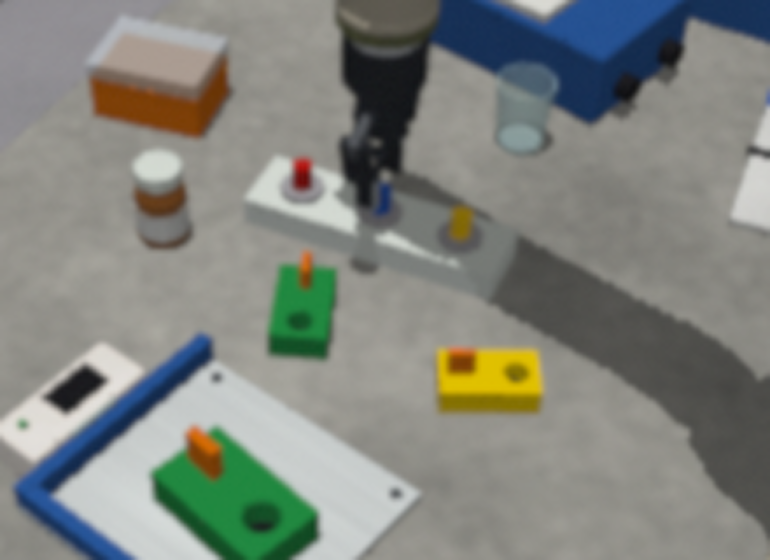

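The picture shows the gripper coming down over the blue knob (about 383,195 in the crop), with the near finger just to its left. I lower it and grip.

Call:
{"fn": "step_arm", "kwargs": {"increments": [[0.05,-0.0025,0,-0.008,0],[0.05,0,0,-0.009,0],[0.05,0,0,0,0],[0.05,0,0,0,0]], "force": 30}}

```text
clock: 4.03
position: [0.5548, -0.2563, 0.039]
ee_rot: [-0.706, -0.037, 0.706, -0.037]
ft_force: [0.2, 0.8, -0.6]
grip_width: 0.58
```

Call:
{"fn": "step_arm", "kwargs": {"increments": [[0.0,0,0,0,0],[0.0,0,0,0,0],[0.0,0,0,0,0],[0,0,0,0,0],[0,0,0,0,0],[0,0,0,0,0]], "force": 30}}

```text
clock: 4.53
position: [0.5555, -0.2565, 0.0398]
ee_rot: [0.706, 0.037, -0.706, 0.038]
ft_force: [-1.0, -0.0, 5.0]
grip_width: 0.222
```

Call:
{"fn": "step_arm", "kwargs": {"increments": [[0,0,0,0.01,0],[0,0,0,0.01,0],[0,0,0,0.02,0],[0,0,0,0.025,0],[0,0,0,0.025,0],[0,0,0,0.02,0],[0,0,0,0,0],[0,0,0,0,0]]}}

```text
clock: 5.2
position: [0.5558, -0.2564, 0.1513]
ee_rot: [0.707, 0.037, -0.705, 0.038]
ft_force: [0.1, 0.0, -1.6]
grip_width: 0.224
```

```bash
cat > hand.py <<'E'
from h import *
o=monitor.get_obs(); T=o['position']; print(np.round(T,4),np.round(o['ft_force'],1),round(float(o['grip_width']),3))
t=camera('top'); s=camera('side')
for n,p in(('top',t),('side',s)):
    u,v=proj(p,T-[0,0,.01]); print(n,u,v)
u,v=map(int,proj(s,T-[0,0,.01])); save(s,'hand_%.1f.png'%o['clock'],(max(v-50,0),v+50,max(u-60,0),u+60),5)
E
python3 hand.py; ls pics
```

```text
[ 0.5558 -0.2564  0.1513] [ 0.1  0.  -1.6] 0.224
top 422.3855667300047 192.19146179625253
side 359.6708695791879 134.17748097920565
crop1.png
f_side.png
f_top.png
fences.png
hand_5.2.png
side1.png
side2.png
top1.png
```

Call:
{"fn": "step_arm", "kwargs": {"increments": [[0,-0.008,0.03,0,-0.032],[0,-0.008,0.03,0,-0.032],[0,-0.008,0.03,0,-0.032],[0,-0.008,0.03,0,-0.032],[0,-0.008,0.03,0,-0.032],[0,-0.008,0.03,0,-0.032],[0,-0.008,0.03,0,-0.032],[0,-0.008,0.03,0,-0.032],[0,-0.008,0.03,0,-0.032],[0,-0.008,0.03,0,-0.032],[0,-0.008,0.03,0,-0.032],[0,-0.008,0.03,0,-0.026]]}}

```text
clock: 6.3
position: [0.4578, 0.1048, 0.1485]
ee_rot: [-0.7, 0.097, 0.701, 0.096]
ft_force: [1.5, 1.0, 0.6]
grip_width: 0.215
```

Call:
{"fn": "step_arm", "kwargs": {"increments": [[0,0,0,0,0],[0,0,0,0,0],[0,0,0,0,0]]}}

```text
clock: 6.55
position: [0.4588, 0.1029, 0.1487]
ee_rot: [-0.7, 0.096, 0.701, 0.096]
ft_force: [0.1, 0.5, -0.4]
grip_width: 0.221
```

```bash
cat > st.py <<'E'
from h import *
from scipy.spatial.transform import Rotation as R
o=monitor.get_obs(); y=R.from_quat(o['ee_rot']).as_matrix()[:,1]; print(np.round(o['position'],4),'jaw',round(float(np.arctan2(y[1],y[0])%np.pi),4),np.round(o['ft_force'],1),round(float(o['grip_width']),3),round(float(o['clock']),2))
E
python3 st.py
```

```text
[0.4588 0.1029 0.1487] jaw 1.2988 [ 0.1  0.5 -0.4] 0.221 6.55
```

Call:
{"fn": "step_arm", "kwargs": {"increments": [[0,-0.0005,0.001,-0.025,0],[0,0,0,-0.025,0],[0,0,0,-0.016,0],[0,0,0,0,0],[0,0,0,0,0]]}}

```text
clock: 6.97
position: [0.4583, 0.1035, 0.0828]
ee_rot: [-0.7, 0.097, 0.701, 0.096]
ft_force: [1.6, 0.3, -0.3]
grip_width: 0.219
```

```bash
python3 st.py
python3 - <<'E'
from h import *
s=camera('side'); save(s,'over.png',(190,290,265,375),6)
T=monitor.get_obs()['position']
a=np.linspace(0,2*np.pi,5)[:4]
for nm,c,z,r in(('pocket',(.4585,.1033),.046,.0145),('footbottom',T[:2],T[2]-.030,.013),('flangebottom',T[:2],T[2]-.010,.021)):
    u,v=proj(s,np.stack([c[0]+r*np.cos(a),c[1]+r*np.sin(a),0*a+z],-1)); print(nm,np.round((u-265)*6).tolist(),np.round((v-190)*6).tolist())
E
```

```text
[0.4583 0.1035 0.0828] jaw 1.2971 [ 1.6  0.3 -0.3] 0.219 6.97
pocket [333.0, 343.0, 388.0, 378.0] [326.0, 362.0, 353.0, 317.0]
footbottom [334.0, 343.0, 383.0, 374.0] [317.0, 350.0, 341.0, 309.0]
flangebottom [317.0, 331.0, 398.0, 382.0] [282.0, 335.0, 322.0, 270.0]
```

View pics/over.png

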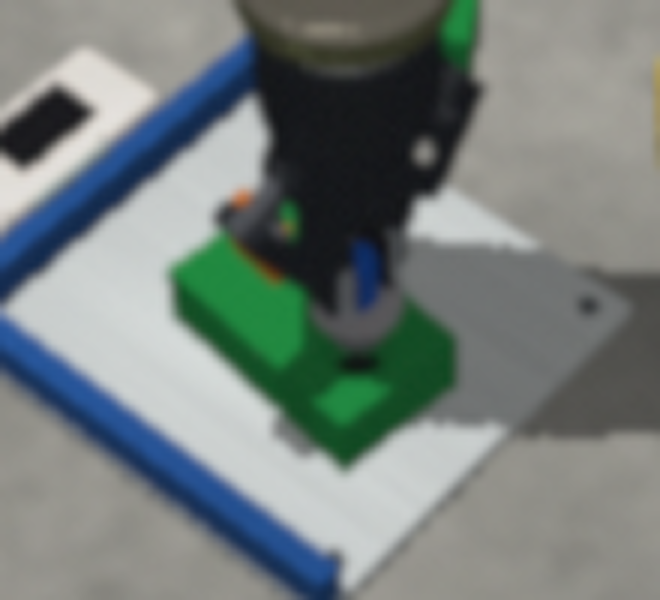

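The cell hangs upright over the pocket: flange about (358,315), dark pocket rim showing just below it at (357,362), matching the projections. I descend while watching the force.

Call:
{"fn": "step_arm", "kwargs": {"increments": [[0,0,0,-0.006,0],[0,0,0,-0.004,0],[0,0,0,-0.004,0],[0,0,0,0,0]]}}

```text
clock: 7.35
position: [0.4584, 0.1044, 0.0688]
ee_rot: [-0.7, 0.096, 0.701, 0.096]
ft_force: [-0.3, 0.5, -1.3]
grip_width: 0.219
```

Call:
{"fn": "step_arm", "kwargs": {"increments": [[0,0,0,-0.005,0],[0,0,0,-0.005,0],[0,0,0,0,0]]}}

```text
clock: 7.6
position: [0.4582, 0.1044, 0.0583]
ee_rot: [-0.7, 0.096, 0.701, 0.096]
ft_force: [0.5, -0.2, -0.8]
grip_width: 0.218
```

Call:
{"fn": "step_arm", "kwargs": {"increments": [[0,0,0,-0.0015,0],[0,0,0,-0.0015,0],[0,0,0,0,0]]}}

```text
clock: 7.85
position: [0.4586, 0.1046, 0.0561]
ee_rot: [-0.701, 0.096, 0.701, 0.096]
ft_force: [0.3, 0.4, -1.1]
grip_width: 0.22
```

Call:
{"fn": "step_arm", "kwargs": {"increments": [[0,0,0,-0.0015,0],[0,0,0,0,0]]}}

```text
clock: 8.02
position: [0.459, 0.1047, 0.0557]
ee_rot: [0.701, -0.096, -0.7, -0.096]
ft_force: [-4.1, -1.0, 10.8]
grip_width: 0.218
```

Contact came at the expected seated height. I release and lift clear.

Call:
{"fn": "step_arm", "kwargs": {"increments": [[0.05,0,0,0.001,0],[0.05,0,0,0,0],[0.05,0,0,0,0],[0.05,0,0,0,0],[0.05,0,0,0.02,0],[0.05,0,0,0.03,0],[0.05,0,0,0.03,0],[0.05,-0.02,0,0.03,0],[0.05,-0.03,-0.03,0,0],[0.05,-0.02,-0.03,0,0],[0.05,0,-0.03,0,0],[0.05,0,-0.03,0,0]]}}

```text
clock: 9.02
position: [0.3883, -0.0162, 0.1663]
ee_rot: [0.701, -0.096, -0.7, -0.095]
ft_force: [1.6, -0.7, 0.4]
grip_width: 0.583
```

```bash
python3 st.py
python3 - <<'E'
from h import *
t=camera('top'); save(t,'seat.png',(150,270,220,350),5)
im,X,Y=ortho(t,.046,.39,.60,.0,.18); h=hsv(im)
g=big((h[...,0]>40)&(h[...,0]<85)&(h[...,1]>80)); print('carrier',rect(g,X,Y))
im,X,Y=ortho(t,.080,.42,.60,.0,.18); h=hsv(im)
o=big((h[...,0]<20)&(h[...,1]>150)&(h[...,2]>110)); print('fin@top',rect(o,X,Y))
m,X,Y,_=knob(t,.078,.4585,.1035,(100,125)); print('knob',circ(m,X,Y))
P=pts(t); u,v=map(int,proj(t,[.4585,.1035,.078])); print('knob z',np.nanmax(P[v-5:v+6,u-5:u+6,2]))
E
```

```text
[ 0.3883 -0.0162  0.1663] jaw 1.2991 [ 1.6 -0.7  0.4] 0.583 9.02
carrier (array([0.4893, 0.0942], dtype=float32), 0.1202, 0.0716, -0.2749)
fin@top (array([0.5221, 0.0858], dtype=float32), 0.0317, 0.0124, -0.286)
knob (array([0.4603, 0.1024]), np.float64(19.4))
knob z 0.08239839610850486
```

View pics/seat.png

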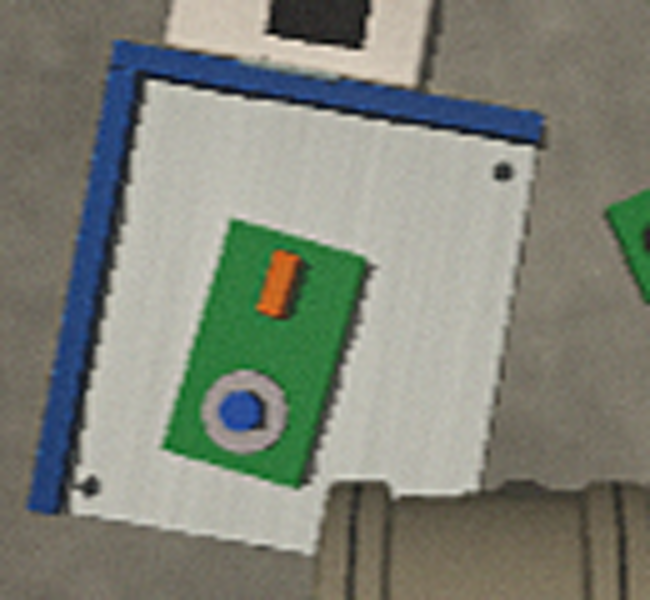

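The cell is seated: the flange ring lies flat and concentric about the knob at (243,410), and the knob height agrees with the seated height. Next I go to the fin.

Call:
{"fn": "step_arm", "kwargs": {"increments": [[0.05,0.022,0.017,0,0],[0.05,0.022,0.017,0,0],[0.05,0.022,0.017,0,0],[0.05,0.022,0.017,0,0],[0.05,0.022,0.017,-0.01,0],[0.05,0.024,0.017,-0.02,0],[0.05,0,0,-0.02,0],[0.05,0,0,0,0],[0.05,0,0,0,0]]}}

```text
clock: 9.82
position: [0.5222, 0.0871, 0.115]
ee_rot: [-0.7, 0.096, 0.702, 0.096]
ft_force: [1.3, 0.3, 0.8]
grip_width: 0.588
```

```bash
python3 st.py
```

```text
[0.5222 0.0871 0.115 ] jaw 1.299 [1.3 0.3 0.8] 0.588 9.82
```

Call:
{"fn": "step_arm", "kwargs": {"increments": [[0.05,0,-0.0007,-0.02,-0.002],[0.05,0,0,-0.02,0],[0.05,0,0,-0.015,0],[0.05,0,0,-0.009,0],[0.05,0,0,0,0],[0.05,0,0,0,0]], "force": 60}}

```text
clock: 10.32
position: [0.5236, 0.0862, 0.053]
ee_rot: [0.701, -0.097, -0.7, -0.097]
ft_force: [0.0, 0.5, 0.3]
grip_width: 0.583
```

Call:
{"fn": "step_arm", "kwargs": {"increments": [[0.01,0,0,0,0],[0,0,0,0,0],[0,0,0,0,0],[0,0,0,0,0],[0,0,0,0,0],[0,0,0,0,0],[0,0,0,0,0]], "force": 60}}

```text
clock: 10.9
position: [0.5238, 0.0865, 0.0528]
ee_rot: [0.701, -0.097, -0.7, -0.097]
ft_force: [-1.1, -1.1, 7.2]
grip_width: 0.126
```

```bash
python3 st.py
```

```text
[0.5238 0.0865 0.0528] jaw 1.2964 [-1.1 -1.1  7.2] 0.126 10.9
```

Call:
{"fn": "step_arm", "kwargs": {"increments": [[0,0.005,0.003,0,0.03],[0,0.01,0.0058,0,0.03],[0,0.01,0.0058,0,0.03],[0,0.01,0.0058,0,0.028],[0,0.01,0.0058,0,0],[0,0.01,0.006,0,0],[0,0.01,0.006,0,0],[0,0.005,0.003,0,0],[0,0,0,0,0],[0,0,0,0,0]]}}

```text
clock: 11.73
position: [0.5945, 0.1285, 0.0529]
ee_rot: [0.706, -0.055, -0.704, -0.055]
ft_force: [2.5, 1.5, 5.2]
grip_width: 0.131
```

```bash
python3 st.py
cat > car.py <<'E'
from h import *
p=camera('top'); im,X,Y=ortho(p,.046,.42,.68,.02,.22); h=hsv(im)
g=big((h[...,0]>40)&(h[...,0]<85)&(h[...,1]>80)); print('carrier',rect(g,X,Y))
o=monitor.get_obs(); save(p,'car_%.1f.png'%o['clock'],(130,260,210,340),5)
m,X,Y,_=knob(p,.078,o['position'][0]-.066,o['position'][1]+.011,(100,125)); print('knob',circ(m,X,Y))
E
python3 car.py
```

```text
[0.5945 0.1285 0.0529] jaw 1.4149 [2.5 1.5 5.2] 0.131 11.73Traceback (most recent call last):
  File "car.py", line 3, in <module>
    g=big((h[...,0]>40)&(h[...,0]<85)&(h[...,1]>80)); print('carrier',rect(g,X,Y))
  File "h.py", line 30, in big
    n,l,st,_=cv2.connectedComponentsWithStats(m.astype(np.uint8)); return l==1+np.argmax(st[1:,4])
                                                                               ~~~~~~~~~^^^^^^^^^^
    return _wrapfunc(a, 'argmax', axis=axis, out=out, **kwds)
    return bound(*args, **kwds)
ValueError: attempt to get argmax of an empty sequence
```

The arm hides the carrier from the top camera, so I close the gap by force, starting with the left fence (stage +y).

Call:
{"fn": "step_arm", "kwargs": {"increments": [[0,0.0003,0.002,0,0],[0,0.0003,0.002,0,0],[0,0,0,0,0]]}}

```text
clock: 12.03
position: [0.5946, 0.1311, 0.0529]
ee_rot: [0.706, -0.056, -0.704, -0.055]
ft_force: [1.9, -1.8, 8.1]
grip_width: 0.132
```

Call:
{"fn": "step_arm", "kwargs": {"increments": [[0,0.0002,0.001,0,0],[0,0.0002,0.001,0,0],[0,0,0,0,0]]}}

```text
clock: 12.28
position: [0.5949, 0.1328, 0.0529]
ee_rot: [0.706, -0.056, -0.704, -0.055]
ft_force: [-0.3, -3.6, 8.8]
grip_width: 0.128
```

Call:
{"fn": "step_arm", "kwargs": {"increments": [[0,0.0002,0.001,0,0],[0,0,0,0,0]]}}

```text
clock: 12.45
position: [0.5951, 0.1337, 0.0529]
ee_rot: [0.705, -0.056, -0.704, -0.055]
ft_force: [-0.4, -2.1, 8.6]
grip_width: 0.127
```

```bash
python3 st.py
python3 - <<'E'
from h import *
s=camera('side'); save(s,'sidec.png',(180,300,240,360),5)
E
```

```text
[0.5951 0.1337 0.0529] jaw 1.4138 [-0.4 -2.1  8.6] 0.127 12.45
```

View pics/sidec.png

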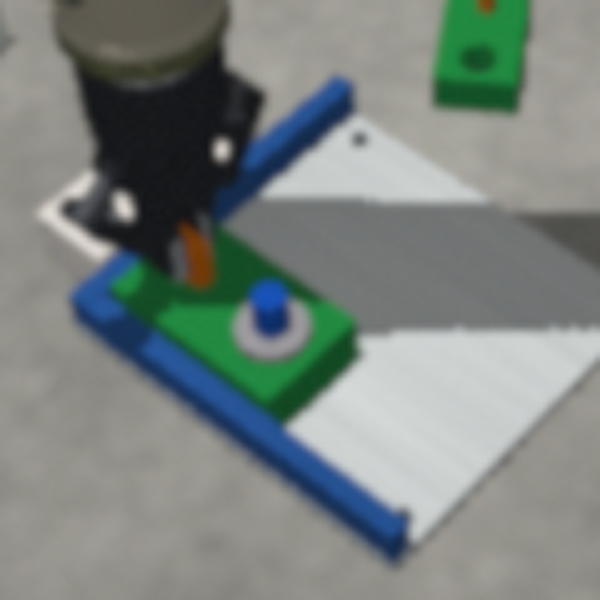

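The side view shows the carrier almost at both fences, nearly square, with the cell flat in its pocket (268,320). I continue in small steps.

Call:
{"fn": "step_arm", "kwargs": {"increments": [[0,0.0002,0.001,0,0],[0,0.0002,0.001,0,0],[0,0,0,0,0]]}}

```text
clock: 12.75
position: [0.5952, 0.1344, 0.0529]
ee_rot: [0.705, -0.057, -0.705, -0.055]
ft_force: [-2.9, -7.8, 11.3]
grip_width: 0.13
```

Call:
{"fn": "step_arm", "kwargs": {"increments": [[0,0.0002,0.001,0,0],[0,0,0,0,0]]}}

```text
clock: 12.92
position: [0.5953, 0.1344, 0.0529]
ee_rot: [0.705, -0.057, -0.705, -0.054]
ft_force: [-5.5, -10.0, 13.7]
grip_width: 0.128
```

```bash
python3 st.py; python3 -c "
from h import *; print(np.round(monitor.get_obs()['torque'],3))"
```

```text
[0.5953 0.1344 0.0529] jaw 1.4123 [ -5.5 -10.   13.7] 0.128 12.92
[-1.871  1.07   0.106]
```

Call:
{"fn": "step_arm", "kwargs": {"increments": [[0,0.002,-0.0003,0,0],[0,0.002,-0.0003,0,0],[0,0,0,0,0]]}}

```text
clock: 13.17
position: [0.5985, 0.1339, 0.0529]
ee_rot: [-0.704, 0.058, 0.705, 0.054]
ft_force: [-9.1, -9.7, 17.0]
grip_width: 0.131
```

Call:
{"fn": "step_arm", "kwargs": {"increments": [[0,0.001,-0.0002,0,0],[0,0.001,-0.0002,0,0],[0,0,0,0,0]]}}

```text
clock: 13.42
position: [0.6003, 0.1336, 0.0529]
ee_rot: [-0.704, 0.057, 0.705, 0.054]
ft_force: [-10.3, -10.6, 17.0]
grip_width: 0.131
```

```bash
python3 st.py; python3 -c "
from h import *; print(np.round(monitor.get_obs()['torque'],3))"
```

```text
[0.6003 0.1336 0.0529] jaw 1.4126 [-10.3 -10.6  17. ] 0.131 13.42
[-1.949  2.07   0.136]
```

Call:
{"fn": "step_arm", "kwargs": {"increments": [[0,0.001,-0.0002,0.0005,0],[0,0.001,-0.0002,0.0005,0],[0,0,0,0,0]]}}

```text
clock: 13.67
position: [0.6013, 0.1335, 0.053]
ee_rot: [-0.704, 0.057, 0.706, 0.054]
ft_force: [-10.7, -7.8, 12.6]
grip_width: 0.13
```

```bash
python3 st.py
```

```text
[0.6013 0.1335 0.053 ] jaw 1.413 [-10.7  -7.8  12.6] 0.13 13.67
```

Call:
{"fn": "step_arm", "kwargs": {"increments": [[0,0.001,-0.0002,0.0003,0],[0,0.001,-0.0002,0,0],[0,0,0,0,0]]}}

```text
clock: 13.92
position: [0.6015, 0.1335, 0.053]
ee_rot: [-0.702, 0.057, 0.708, 0.054]
ft_force: [-19.7, -9.2, 19.0]
grip_width: 0.125
```

```bash
python3 st.py
```

```text
[0.6015 0.1335 0.053 ] jaw 1.4137 [-19.7  -9.2  19. ] 0.125 13.92
```

```bash
cat >> st.py <<'E'
x=R.from_quat(o['ee_rot']).as_matrix()[:,0]; c,s=np.cos(-.156),np.sin(-.156)
f=o['ft_force']; print('tilt fwd(deg) along stage x,y:',np.round(np.degrees([c*x[0]+s*x[1],-s*x[0]+c*x[1]]),2),'F stage',np.round([c*f[0]+s*f[1],-s*f[0]+c*f[1],f[2]],1),'M',np.round(o['torque'],2))
E
python3 st.py; python3 -c "
from scipy.spatial.transform import Rotation as R
for q in ([0.701,-0.097,-0.7,-0.097],[0.706,-0.055,-0.704,-0.055]): print(R.from_quat(q).as_matrix()[:,0]*57.3)"
```

```text
[0.6015 0.1335 0.053 ] jaw 1.4137 [-19.7  -9.2  19. ] 0.125 13.92
tilt fwd(deg) along stage x,y: [-0.4  -0.34] F stage [-18.  -12.2  19. ] M [-1.77  4.07  0.01]
[ 8.02597231e-02 -1.11137661e-02 -5.72999427e+01]
[ 1.61569520e-01 -1.26047143e-02 -5.72997708e+01]
```

Both fences are in contact: stage forces are -18, -12 and +19 N. The tool leans by about 0.5°, so I check the carrier's flatness with plane fits on the side camera's range data, comparing with the original shot.

```bash
cat > flat.py <<'E'
from h import *
def fit(c,P,lab):
    h=hsv(np.ascontiguousarray(c)); z=P[...,2]
    top=(h[...,0]>40)&(h[...,0]<85)&(h[...,1]>80)&(z>.040)&(z<.060)&(P[...,0]>.4)&(P[...,0]<.66)&(P[...,1]>.04)&(P[...,1]<.2)
    top=cv2.erode(top.astype(np.uint8),np.ones((3,3)))>0
    q=P[top]; ang=-.156 if lab!='start' else -.273
    c_,s_=np.cos(ang),np.sin(ang); d=q[:,:2]-q[:,:2].mean(0); u=c_*d[:,0]+s_*d[:,1]; v=-s_*d[:,0]+c_*d[:,1]
    A=np.stack([u,v,np.ones_like(u)],1); r,*_=np.linalg.lstsq(A,q[:,2],rcond=None); e=q[:,2]-A@r
    S=np.linalg.inv(A.T@A)*e.var()
    print(lab,len(q),'slope deg u,v',np.round(np.degrees(r[:2]),2),'+-',np.round(np.degrees(np.sqrt(np.diag(S)[:2])),2),'z',round(r[2],4))
if __name__=='__main__':
    d=np.load('s.npz'); fit(d['c'],d['P'],'start')
    Ps=[];
    for i in range(6):
        p=camera('side'); Ps.append(pts(p))
    fit(p['color'],np.nanmean(Ps,0),'now')
E
python3 flat.py; python3 st.py
```

```text
start 519 slope deg u,v [-0.19  0.24] +- [0.15 0.22] z 0.0474
now 369 slope deg u,v [-0.33 -0.24] +- [0.07 0.11] z 0.0478
[0.6014 0.1335 0.053 ] jaw 1.4138 [-20.   -8.3  19.2] 0.125 14.22
tilt fwd(deg) along stage x,y: [-0.39 -0.33] F stage [-18.5 -11.3  19.2] M [-1.81  3.96 -0.04]
```

```bash
cat > flat2.py <<'E'
from h import *
def run(n=12):
    Ps=[]
    for i in range(n): p=camera('side'); Ps.append(pts(p))
    P=np.nanmean(Ps,0); h=hsv(p['color']); z=P[...,2]
    c,s=np.cos(-.156),np.sin(-.156); u=c*(P[...,0]-.6298)+s*(P[...,1]-.1621); v=-s*(P[...,0]-.6298)+c*(P[...,1]-.1621)
    g=(h[...,0]>40)&(h[...,0]<85)&(h[...,1]>80)
    for lab,m in (('top',g&(z>.043)&(z<.054)&(u>-.13)&(u<0)&(v>-.08)&(v<.01)),('stage',(h[...,1]<40)&(abs(z-.012)<.006)&(u>-.21)&(u<-.02)&(v<-.09)&(v>-.195))):
        m=cv2.erode(m.astype(np.uint8),np.ones((3,3)))>0
        A=np.stack([u[m],v[m],np.ones(m.sum())],1); w=np.ones(m.sum(),bool)
        for _ in range(3):
            r,*_=np.linalg.lstsq(A[w],z[m][w],rcond=None); e=z[m]-A@r; w=abs(e)<2.5*e[w].std()
        S=np.linalg.inv(A[w].T@A[w])*e[w].var()
        print(lab,w.sum(),'slope deg',np.round(np.degrees(r[:2]),2),'+-',np.round(np.degrees(np.sqrt(np.diag(S)[:2])),2),'sd mm',round(1e3*e[w].std(),2),'z mid',round(np.median(z[m]),4))
run()
E
python3 flat2.py
```

```text
top 335 slope deg [-0.29 -0.23] +- [0.05 0.07] sd mm 0.46 z mid 0.0478
stage 1651 slope deg [ 0.08 -0.02] +- [0.01 0.02] sd mm 0.49 z mid 0.0114
```

Relative to the stage, the carrier is pitched about 0.37° and rolled about 0.2°, following the tool's lean. I ease the grip briefly so the carrier can settle flat, then tighten again while still pressing.

Call:
{"fn": "step_arm", "kwargs": {"increments": [[0,0,0,0,0],[0,0,0,0,0],[0,0,0,0,0]], "force": 20}}

```text
clock: 15.07
position: [0.6015, 0.1335, 0.053]
ee_rot: [-0.702, 0.057, 0.707, 0.054]
ft_force: [-19.3, -9.4, 17.7]
grip_width: 0.13
```

```bash
python3 st.py; python3 flat2.py; python3 st.py
```

```text
[0.6015 0.1335 0.053 ] jaw 1.4137 [-19.3  -9.4  17.7] 0.13 15.07
tilt fwd(deg) along stage x,y: [-0.39 -0.33] F stage [-17.6 -12.3  17.7] M [-1.72  3.98  0.06]
top 330 slope deg [-0.18 -0.27] +- [0.05 0.07] sd mm 0.47 z mid 0.0478
stage 1653 slope deg [ 0.09 -0.01] +- [0.01 0.03] sd mm 0.5 z mid 0.0114
[0.6014 0.1335 0.053 ] jaw 1.4137 [-19.8  -8.1  17.7] 0.131 15.67
tilt fwd(deg) along stage x,y: [-0.39 -0.33] F stage [-18.3 -11.1  17.7] M [-1.68  4.02 -0.03]
```

Call:
{"fn": "step_arm", "kwargs": {"increments": [[0.024,-0.002,0.0003,0.001,0],[0.024,-0.002,0.0003,0.001,0],[0.024,0,0,0,0],[0.024,0,0,0,0]]}}

```text
clock: 16.0
position: [0.601, 0.1365, 0.0552]
ee_rot: [0.705, -0.055, -0.705, -0.055]
ft_force: [0.5, -0.7, -0.6]
grip_width: 0.282
```

```bash
python3 st.py; python3 flat2.py
```

```text
[0.601  0.1365 0.0552] jaw 1.4148 [ 0.5 -0.7 -0.6] 0.282 16.0
tilt fwd(deg) along stage x,y: [0.01 0.  ] F stage [ 0.6 -0.6 -0.6] M [-0.01  0.02  0.03]
top 304 slope deg [ 0.08 -0.1 ] +- [0.05 0.07] sd mm 0.45 z mid 0.0474
stage 1638 slope deg [ 0.07 -0.02] +- [0.01 0.03] sd mm 0.49 z mid 0.0114
```

Released, the carrier lies flat: 0.08° against the stage's 0.07°. I re-grip a little lower, letting one pad load the fin sideways first so that the sideways lean does not tilt the carrier, and then press more moderately.

Call:
{"fn": "step_arm", "kwargs": {"increments": [[0.024,0,0,-0.002,0],[0.022,0,0,-0.002,0],[0.018,0,0,0,0],[0.014,0,0,0,0],[0.014,0,0,0,0],[0.014,0,0,0,0]], "force": 60}}

```text
clock: 17.1
position: [0.6006, 0.1347, 0.0507]
ee_rot: [-0.704, 0.056, 0.705, 0.055]
ft_force: [-2.1, -4.3, -0.0]
grip_width: 0.162
```

```bash
python3 st.py
```

```text
[0.6006 0.1347 0.0507] jaw 1.4135 [-2.1 -4.3 -0. ] 0.162 17.1
tilt fwd(deg) along stage x,y: [-0.06 -0.14] F stage [-1.4 -4.6 -0. ] M [-1.04  0.44 -0.  ]
```

Call:
{"fn": "step_arm", "kwargs": {"increments": [[0.014,0.0023,0.0007,0,0],[0.014,0.001,0.0008,0,0],[0.014,0,0,0,0]]}}

```text
clock: 17.35
position: [0.6035, 0.1345, 0.0502]
ee_rot: [-0.704, 0.058, 0.706, 0.054]
ft_force: [-3.5, -8.7, 1.4]
grip_width: 0.167
```

Call:
{"fn": "step_arm", "kwargs": {"increments": [[0,0,0,0,0],[0,0,0,0,0],[0,0,0,0,0],[0,0,0,0,0],[0,0,0,0,0]], "force": 60}}

```text
clock: 17.77
position: [0.6034, 0.1335, 0.0504]
ee_rot: [-0.704, 0.058, 0.706, 0.054]
ft_force: [-6.2, -11.9, 3.8]
grip_width: 0.133
```

```bash
python3 st.py; python3 flat2.py
```

```text
[0.6034 0.1335 0.0504] jaw 1.4118 [ -6.2 -11.9   3.8] 0.133 17.77
tilt fwd(deg) along stage x,y: [-0.14 -0.36] F stage [ -4.2 -12.7   3.8] M [-2.58  1.19  0.1 ]
top 334 slope deg [-0.06 -0.75] +- [0.05 0.08] sd mm 0.5 z mid 0.0476
stage 1655 slope deg [ 0.09 -0.01] +- [0.01 0.03] sd mm 0.51 z mid 0.0114
```

Call:
{"fn": "step_arm", "kwargs": {"increments": [[0,-0.0002,-0.001,-0.0015,0],[0,0,0,-0.0015,0],[0,0,0,0,0]]}}

```text
clock: 18.62
position: [0.6034, 0.1332, 0.05]
ee_rot: [-0.704, 0.058, 0.706, 0.054]
ft_force: [-16.3, -14.7, 27.1]
grip_width: 0.134
```

```bash
python3 st.py; python3 flat2.py
```

```text
[0.6034 0.1332 0.05  ] jaw 1.4119 [-16.3 -14.7  27.1] 0.134 18.62
tilt fwd(deg) along stage x,y: [-0.08 -0.34] F stage [-13.8 -17.1  27.1] M [-2.74  3.46  0.03]
top 333 slope deg [-0.07 -0.32] +- [0.05 0.08] sd mm 0.5 z mid 0.0475
stage 1658 slope deg [ 0.1  -0.02] +- [0.01 0.03] sd mm 0.51 z mid 0.0114
```

Call:
{"fn": "step_arm", "kwargs": {"increments": [[0,-0.0002,-0.001,0,0],[0,0,-0.0005,0,0],[0,0,0,0,0]]}}

```text
clock: 19.47
position: [0.6034, 0.1332, 0.05]
ee_rot: [-0.704, 0.057, 0.705, 0.055]
ft_force: [-14.2, -10.7, 23.8]
grip_width: 0.132
```

```bash
python3 st.py; python3 flat2.py
python3 - <<'E'
from h import *
s=camera('side'); save(s,'end.png',(180,300,240,360),5)
E
```

```text
[0.6034 0.1332 0.05  ] jaw 1.4128 [-14.2 -10.7  23.8] 0.132 19.47
tilt fwd(deg) along stage x,y: [-0.05 -0.22] F stage [-12.3 -12.8  23.8] M [-1.84  2.94 -0.06]
top 329 slope deg [-0.01 -0.12] +- [0.05 0.07] sd mm 0.46 z mid 0.0475
stage 1654 slope deg [0.11 0.01] +- [0.01 0.03] sd mm 0.5 z mid 0.0114
```

View pics/end.png

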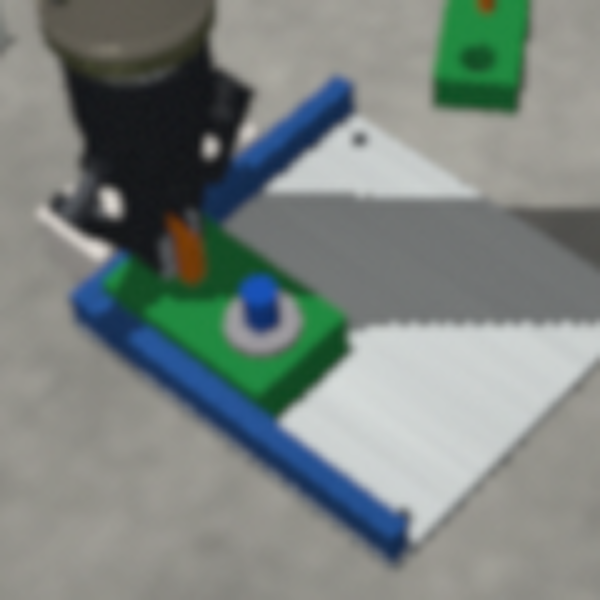

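The side view shows the carrier tucked into the corner parallel to both fences, with the cell upright and seated (262,310). Flatness is now within about 0.15° of the stage. Down-force friction could mask a weak far-fence contact, so I push a little more along stage +x and see whether anything moves.

Call:
{"fn": "step_arm", "kwargs": {"increments": [[0,0.001,-0.0001,0,0],[0,0.001,-0.0002,0,0],[0,0,0,0,0],[0,0,0,0,0]]}}

```text
clock: 20.45
position: [0.6034, 0.1332, 0.05]
ee_rot: [-0.703, 0.057, 0.707, 0.054]
ft_force: [-24.4, -10.9, 32.2]
grip_width: 0.131
```

```bash
python3 st.py; python3 flat2.py
```

```text
[0.6034 0.1332 0.05  ] jaw 1.4133 [-24.4 -10.9  32.2] 0.131 20.45
tilt fwd(deg) along stage x,y: [-0.27 -0.3 ] F stage [-22.4 -14.6  32.2] M [-2.07  4.99 -0.11]
top 331 slope deg [-0.06 -0.24] +- [0.05 0.08] sd mm 0.51 z mid 0.0475
stage 1633 slope deg [ 0.09 -0.01] +- [0.01 0.03] sd mm 0.5 z mid 0.0114
```

The carrier did not move and the force rose by 10 N, so it is firmly on the far fence. One hold check, then I hand in.

Call:
{"fn": "step_arm", "kwargs": {"increments": [[0,0,0,0,0],[0,0,0,0,0],[0,0,0,0,0],[0,0,0,0,0],[0,0,0,0,0],[0,0,0,0,0]]}}

```text
clock: 21.55
position: [0.6035, 0.1332, 0.05]
ee_rot: [-0.703, 0.057, 0.707, 0.054]
ft_force: [-23.9, -11.4, 32.8]
grip_width: 0.128
```

```bash
python3 st.py
python3 - <<'E'
from h import *
t=camera('top')
for c,x,y,hue in (('yellow',.478,-.262,(20,35)),('red',.634,-.248,(-1,8))):
    m,X,Y,_=knob(t,.062,x,y,hue); print(c,circ(m,X,Y))
print(ticket.hand_in())
E
```

```text
[0.6035 0.1332 0.05  ] jaw 1.4134 [-23.9 -11.4  32.8] 0.128 21.55
tilt fwd(deg) along stage x,y: [-0.26 -0.3 ] F stage [-21.8 -15.   32.8] M [-2.01  5.   -0.13]
yellow (array([ 0.4768, -0.2658]), np.float64(20.9))
red (array([ 0.635, -0.249]), np.float64(22.0))
the job is handed in; nothing more can be done
None
```

The blue cell is seated in the large green carrier and released. The carrier is gripped by its fin and held in the corner against both blue fences. I handed in at about 21.6 s, well inside the 61 s limit.

**Fences:** stage-frame forces on the tool were about 22 N against the far fence, 15 N against the left fence and 33 N downward. They were steady for the last half second. These readings include stage friction of up to about 9 N, so the true fence forces may be lower. Pushing another 2 mm toward the far fence raised the force by 10 N without moving the carrier, so that contact is real.

**Flat and square:**
- The first press had tipped the carrier about 0.4°, so I released it, saw it lie flat and re-gripped it. One setting after that tipped it 0.75° sideways, and more downward force corrected it.
- At the last check it was within about 0.25° of the stage, a small tilt that I left.
- Its yaw was about 0.1° from the fitted fence direction. I took this from the gripper angle, because the arm hid the carrier from the top camera.

**Cell and other items:** the released cell was flat and centred in its pocket. The red and yellow cells have not moved. I saw no contact with the glassware or bottles, but I did not measure them again at the end.

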